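# Swing the lever blank against the square stop

### The arm

A 7-joint arm with a two-finger parallel gripper is mounted at the origin on a cart in front of the work surface, level with it; the furniture and walls round the work are solid. World frame = base frame: x ahead of the robot, y to its left, z up, the work surface at z = 0. Lengths are in m, angles in degrees, forces in N, time in s.
With the tool pointing down it reaches from about 0.425 to 0.825 m from the base axis. Payload 3.6 kg.
Tool frame: the origin (TCP) lies where the fingers leave the gripper's body, on its centre line; the fingertips stand 84 mm ahead of it and the grasp point (between the pads) lies ctrl.pinch_z ahead of it (ctrl.pinch_z is the distance from the TCP to the grasp point, in m); z points along the fingers, y is the line along which they close (so a half turn about z gives the same grasp; the last joint's range is limited). The gripper opens to 93 mm and grips with 3 to 60 N. Pads are 15 mm wide; open, the fingers measure 128 mm over their backs; the gripper's body (75 mm by 188 mm) begins 65 mm behind the grasp point.
Start: joints at [69.127, 35.231, -0.722, 81.555, 0.464, 63.22, -2.315], TCP at [0.215, -0.613, 0.303] pointing down, gripper open.
Joint ranges: [-178.69, 178.69], [-17.37, 117.87], [-77.05, 75.6], [15.02, 138.74], [-78.02, 258.01], [0.78, 113.62], [-162.83, 162.83]. Speed limits (degrees/s): [159.86, 159.86, 180, 180, 180, 180, 180].

### API

Orientations are given as a 3x3 rotation matrix whose columns are the frame's x, y, z axes.
In Python, from station import ctrl, jaws, monitor, viewer, ticket gives the robot as it stands. The module is installed in compiled form; this text tells all that it offers. Calls block until the motion is done:
- ctrl.movep(position, orientation): joint-space move of the TCP to a pose.
- ctrl.move_l(position, v=0.15, rot=None): straight line of the TCP; rot=None keeps the orientation; v is the mean speed in m/s.
- ctrl.goto_joints(angles): joint-space move.
- jaws.command_gripper(opening, grasp_force=None): finger opening in m; grasp_force is the grip in N (None keeps the last); returns when the fingers have stopped.
- ctrl.wait(seconds).
- ctrl.inverse_kinematics(position, orientation): joint angles nearest the present ones, or None.
- monitor.state(): the state.
- viewer.capture(name): name is "scene" or "top" or "wrist"; returns a dict with "img" (384x512x3 uint8, blue, green, red), "fx", "fy", "cx", "cy" (pixels), "extrinsics" (4x4, takes a point from camera to world coordinates). Camera axes: x right, y down, z forward; pixel columns grow to the right and rows downward; lengths in m; the calibration is good to about 2 mm. The wrist camera is an equidistant fisheye: a pixel r from the principal point sees the ray r / f radians off the axis. A picture is of the moment at which its call begins. There is no depth.
A pose or a line that the arm cannot do raises ctrl.Unreachable and nothing moves.
- ticket.sign_off(): hands the job in; it is judged then, once.
The state is a dict: "clock": time; "q": joint angles; "qd": joint speeds; "effort": joint torques, N m; "ee_pos": TCP position; "ee_rot": TCP orientation; "ft_force": force on the tool from outside, world axes, zero at the start; "wrist_torque": the same for the moment, N m; "gripper_width": finger opening in m; "grip_force": force on a finger pad.
Only numpy, scipy, OpenCV 4.12 (cv2) and the standard library are available. Lean on these libraries where they do the work, as an engineer would, in place of code of your own. Each camera call takes 0.05 s, during which the arm holds its last target. There are 200 camera calls.

### The job

The steel lever blank on the dark fixture plate is held by its hole on the pivot pin and has to be located for measuring. Push its free end round until its long edge rests against the square stop block, not the round stop pin, and leave it there, still flat on the plate and on the pivot pin.

Things in the scene. Friction and masses are not known exactly. Their poses are not given: they have to be found in the camera images.
- blank: Lever blank: bright steel bar, 0.5 kg, 30 mm wide, 16 thick, flat and loose on the 12 mm thick fixture plate. Its 14 mm hole sits on the pivot pin; the free end is rounded. Origin: hole axis, underside; x along the bar to the free end (tip at x = 199, square end at x = -18 mm), z up. Friction only: it stays where left. A like bar off the fixture is not to be used
- pivot_pin (a point): Foot of the fixed upright pivot pin (12 mm diameter, 30 high) on the dark steel plate's top, 12 mm above the work surface. Site x runs along the plate's 240 mm side (280 across). The plate reaches 205 mm from the pin along -x (robot side, where the free end is), 35 along +x. The stops stand mirrored left and right; which is which varies. Small loose objects beside the pin are out of the way
- square_stop: Square stop block: steel, 36 x 36 mm, 30 high, fixed on the plate 115 mm from the pivot pin on one side of the blank. Origin: centre of its underside on the plate's top; x, y square to its faces. The blank's edge lies flush on it when the bar points 45 degrees from the point pivot_pin's -x direction, towards the block
- round_stop: Round stop pin, the wrong stop: steel, 20 mm diameter, 30 mm high, fixed on the plate at the mirrored place on the other side of the blank. Origin: centre of its underside
- blank_contact (a point): Point on the centre line of the blank at half its thickness, 110 mm from the hole's axis towards the free end; 33 mm from the square stop's centre, seen from above, when the blank rests flush against it

How it is judged:
By the outcome, as a careful person would: the job done as asked, in the order asked, and still so for the second after the job is handed in, with the robot touching nothing.
It also fails if it takes over 40 s, if anything falls off the work surface, if the arm or the gripper's body presses on something with over 40 N, if the wrist force passes 120 N, or if a joint passes its speed limit or range.

## Working session

There is one attempt and no reset: what is moved stays moved. The work goes in short steps, each a Python script; the robot and the scene stay as the last script left them, time stands still between calls to the robot, and variables do not carry over. Pictures are saved under pics/ and viewed, at most 10 in all, crops included, and the job is handed in when it is done.

```bash
mkdir -p pics; python3 - <<'E'
from station import ctrl, jaws, monitor, viewer, ticket
import cv2, numpy as np
for n in ("scene","top"):
    c=viewer.capture(n); cv2.imwrite(f"pics/{n}0.png",c["img"]); np.savez(f"{n}0.npz",**c)
    print(n,c["fx"],c["fy"],c["cx"],c["cy"]); print(np.round(c["extrinsics"],3))
s=monitor.state();print(s["clock"],s["ee_pos"],s["ee_rot"],ctrl.pinch_z)
E
```

```text
scene 479.83664538506684 479.83664538506684 265.4674235164544 192.35082870173133
[[-0.845 -0.334  0.418  0.245]
 [-0.535  0.516 -0.669  0.565]
 [ 0.008 -0.789 -0.615  0.56 ]
 [ 0.     0.     0.     1.   ]]
top 432.00182828158114 432.00182828158114 253.39092056744352 193.27687628344248
[[-0.001 -0.995  0.102  0.494]
 [-1.     0.002  0.007 -0.012]
 [-0.007 -0.102 -0.995  0.907]
 [ 0.     0.     0.     1.   ]]
0.1 [ 0.21524754 -0.61279066  0.30174283] [[ 9.43467033e-01  3.31465432e-01 -7.90812307e-04]
 [ 3.31466370e-01 -9.43464756e-01  2.07357417e-03]
 [-5.87853800e-05 -2.21847656e-03 -9.99997537e-01]] 0.0653
```

View pics/top0.png

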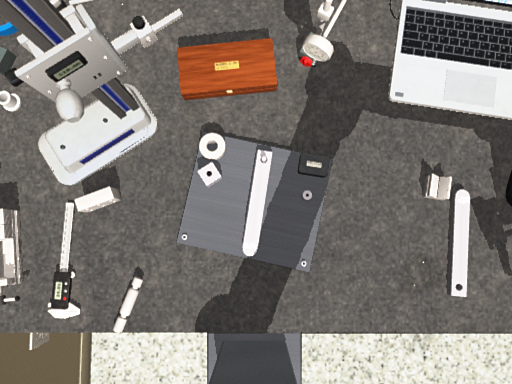

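View pics/scene0.png

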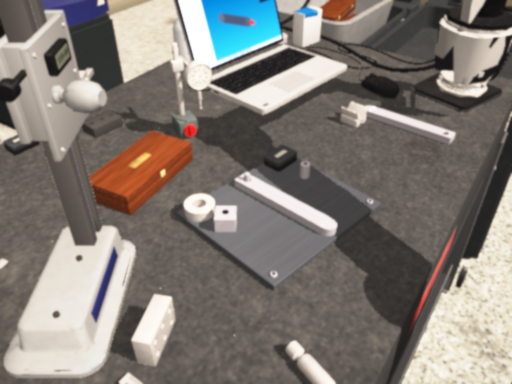

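The top view shows the pin at about (264,157), the bar's free end at (251,250), the square block at (209,174) and the round stop at (307,195). The scene view shows the same objects at (243,178), (325,228), (225,218) and (305,168). The block is on the +y side. Next I'll zoom in for precise pixel positions.

```bash
python3 - <<'E'
import cv2,numpy as np
t=cv2.imread("pics/top0.png")[130:275,172:337]; s=cv2.imread("pics/scene0.png")[140:285,170:385]
def z(a,w,x0,y0):
    k=4; b=cv2.resize(a,None,fx=k,fy=k,interpolation=cv2.INTER_CUBIC)
    for i in range(0,a.shape[1],20):
        cv2.putText(b,str(x0+i),(i*k,8),0,.33,(0,255,255),1); cv2.line(b,(i*k,10),(i*k,16),(0,255,255),1)
    for i in range(0,a.shape[0],20): cv2.putText(b,str(y0+i)+"-",(0,i*k+4),0,.33,(0,255,255),1)
    cv2.imwrite(w,b[:600,:800]) 
z(t,"pics/topz.png",172,130)
z(s[:, :200],"pics/scenez.png",170,140)
E
```

```text
(no output)
```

View pics/topz.png

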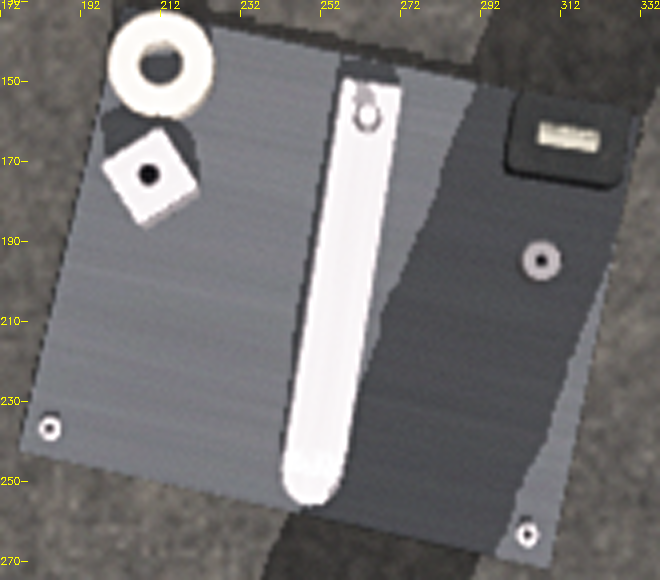

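View pics/scenez.png

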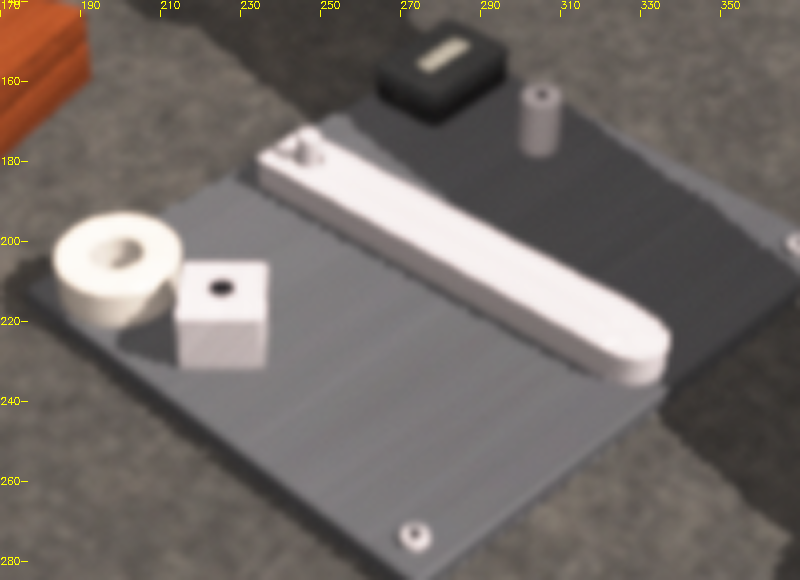

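The top zoom shows the pin top at (263.8,158.5), the block hole at (209.2,173.5), the round stop at (307.3,195) and the bar tip at (249.7,256.5). In the scene zoom the pin top is at (247.5,173.3), the block hole at (225.3,211.8) and the round stop at (305.3,163.8).

```bash
cat > h.py <<'E'
import numpy as np
def ray(n,p):
    c=np.load(f"{n}0.npz"); E=c["extrinsics"]
    d=E[:3,:3]@[(p[0]-c["cx"])/c["fx"],(p[1]-c["cy"])/c["fy"],1]; return E[:3,3],d/np.linalg.norm(d)
def tri(pt,ps):
    A=0;b=0;R=[ray("top",pt),ray("scene",ps)]
    for o,d in R: P=np.eye(3)-np.outer(d,d);A=A+P;b=b+P@o
    x=np.linalg.solve(A,b);return x,[np.linalg.norm(np.cross(x-o,d)) for o,d in R]
def atz(n,p,z):
    o,d=ray(n,p);return o+d*(z-o[2])/d[2]
E
python3 - <<'E'
from h import *
np.set_printoptions(precision=4,suppress=True)
for k,a,b in [("pin",(263.8,158.5),(247.5,173.3)),("sq",(209.2,173.5),(225.3,211.8)),("rd",(307.3,195),(305.3,163.8)),("screwL",(184.3,237),(273.5,274.3)),("tip",(249.7,256.5),(335,224))]: print(k,*tri(a,b))
p=atz("top",(263.8,158.5),.042);s=atz("top",(209.2,173.5),.042);r=atz("top",(307.3,195),.042)
t=atz("top",(249.7,256.5),.024); e1=atz("top",(257.5,150),.028);e2=atz("top",(272.2,151.5),.028)
print(p,s,r,t); print([np.linalg.norm((a-p)[:2]) for a in(s,r,t)])
ang=lambda v:np.degrees(np.arctan2(v[1],v[0]))
print("ang",[ang(a-p) for a in (s,r,t)])
# bar edges mid-line: left edge / right edge at row 200
L=atz("top",(250.2,200),.028);R=atz("top",(267,200),.028);print(L,R)
E
```

```text
pin [ 0.654  -0.0275  0.0443] [np.float64(0.00033718821928470453), np.float64(0.0003371882192847257)]
sq [0.6238 0.0829 0.0438] [np.float64(0.00046681977497877933), np.float64(0.0004668197749787062)]
rd [ 0.58   -0.1145  0.0431] [np.float64(0.000569480681934632), np.float64(0.0005694806819349652)]
screwL [0.4964 0.1359 0.0162] [np.float64(0.0005228479433268884), np.float64(0.000522847943326955)]
tip [0.4589 0.0018 0.0356] [np.float64(0.002022826625340409), np.float64(0.002022826625340414)]
[ 0.6541 -0.0277  0.042 ] [0.6237 0.0828 0.042 ] [ 0.5796 -0.1149  0.042 ] [0.4565 0.0012 0.024 ]
[np.float64(0.11469015373933188), np.float64(0.11468771908386223), np.float64(0.19975049329984673)]
ang [np.float64(105.4112763113412), np.float64(-130.56248457990958), np.float64(171.66214526231403)]
[0.5709 0.0001 0.028 ] [ 0.5708 -0.0342  0.028 ]
```

Heights and the 115 mm stop distances check out. The bar is at 171.7°, flush is about 122.3°, and it must turn towards +y. I'll push with closed fingers at r = 110 mm and detect the stop by force.

```bash
cat > p.py <<'E'
import numpy as np
P=np.array([.6541,-.0277])
def pose(th,gap,z,r=.110):
    t=np.radians(th);u=np.array([np.cos(t),np.sin(t)]);n=np.array([u[1],-u[0]])
    p=P+r*u-gap*n
    y=np.array([-u[0],-u[1],0]);zz=np.array([0,0,-1.]);x=np.cross(y,zz)
    return np.array([*p,z]),np.column_stack([x,y,zz]),n
E
python3 - <<'E'
from station import ctrl, jaws, monitor, viewer
from p import *
import cv2
jaws.command_gripper(0.0,10)
p,R,n=pose(171.7,.045,.2); ctrl.movep(p,R)
p[2]=.103; ctrl.move_l(p,v=.12); 
s=monitor.state(); print(s["clock"],s["ee_pos"],s["q"],s["gripper_width"],s["ft_force"])
c=viewer.capture("scene"); cv2.imwrite("pics/s1.png",cv2.resize(c["img"][80:320,120:440],None,fx=2,fy=2))
E
```

```text
4.8333 [ 0.53924066 -0.05635755  0.10354567] [ 13.92715876  42.59750525 -15.99010808 109.85197363  21.6215672
  30.38732658 -25.15296341] 0.00032568709099271853 [ 0.49444782 -1.12224057  0.16561275]
```

View pics/s1.png

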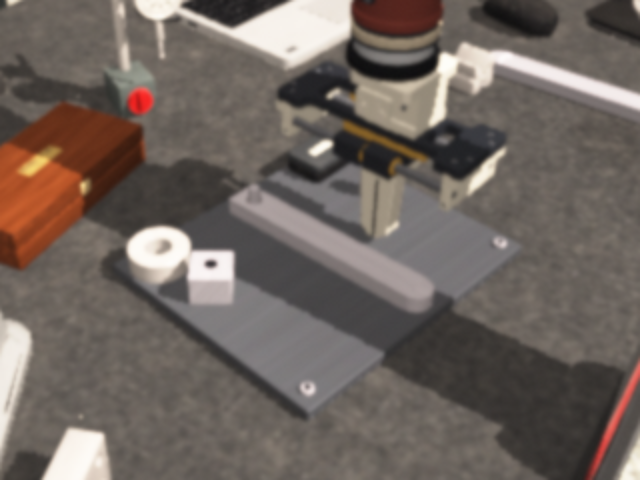

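The closed fingers, at about (380,230) in the crop, are down beside the bar on the round-stop side, with the bar undisturbed. Now I'll push.

```bash
python3 - <<'E'
from station import ctrl, jaws, monitor, viewer
from p import *
f0=np.array(monitor.state()["ft_force"])
def go(th,v,gap=.0225):
    p,R,n=pose(th,gap,.103); ctrl.move_l(p,v=v,rot=R)
    return float((np.array(monitor.state()["ft_force"])-f0)[:2]@n)
L=[]
for th in np.linspace(171.7,126,8):
    f=go(th,.05); L.append((round(th,1),round(f,1)))
    if abs(f)>12: break
else:
    while th>119.5 and abs(f)<9:
        th-=.35; f=go(th,.02); ctrl.wait(.05); L.append((round(th,2),round(f,1)))
s=monitor.state();print(L,s["clock"],s["ee_pos"],s["ft_force"])
E
```

```text
[(np.float64(171.7), -0.3), (np.float64(165.2), 0.6), (np.float64(158.6), -0.7), (np.float64(152.1), -0.9), (np.float64(145.6), 0.6), (np.float64(139.1), -0.6), (np.float64(132.5), -0.0), (np.float64(126.0), 0.4), (np.float64(125.65), -1.3), (np.float64(125.3), -2.8), (np.float64(124.95), -3.5), (np.float64(124.6), -2.4), (np.float64(124.25), -2.1), (np.float64(123.9), -0.3), (np.float64(123.55), -1.1), (np.float64(123.2), -1.5), (np.float64(122.85), -2.5), (np.float64(122.5), -2.5), (np.float64(122.15), -4.3), (np.float64(121.8), -5.3), (np.float64(121.45), -6.9), (np.float64(121.1), -7.5), (np.float64(120.75), -8.7), (np.float64(120.4), -10.2)] 13.1417 [0.57589361 0.05331947 0.10285598] [-8.47912228 -4.97337515  6.77833878]
```

Force rises steadily from about 122.5°, where flush was expected. I'll back off, lift clear and check.

```bash
python3 - <<'E'
from station import ctrl, jaws, monitor, viewer
from p import *
import cv2
s=monitor.state(); p,R,n=pose(120.4,.0225,.103); e=np.array(s["ee_pos"]); print((p-e)[:2]@n)
q=e.copy(); q[:2]-=.04*n; q[2]=.103; ctrl.move_l(q,v=.06); q[2]=.2; ctrl.move_l(q,v=.15)
q[0]-=.06;q[1]-=.22; ctrl.move_l(q,v=.2)
c=viewer.capture("top"); np.savez("top1.npz",**c)
cv2.imwrite("pics/t1.png",cv2.resize(c["img"][130:275,172:337],None,fx=4,fy=4,interpolation=cv2.INTER_CUBIC))
print(monitor.state()["clock"])
E
```

```text
0.003955493121200678
16.1667
```

View pics/t1.png

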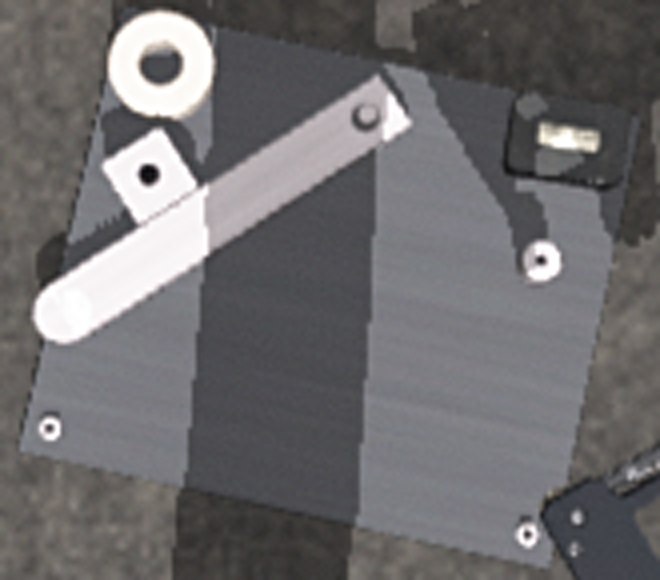

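The picture shows the bar's edge lying along the block's face from (140,225) to (197,188), with the hole still on the pin at (367,114) and the arm clear. A quick numeric angle check comes before handing in.

```bash
python3 - <<'E'
from h import *
from station import ticket
# lower bar edge, (crop/4 + offset): near tip and near square end; block-side edge likewise
f=lambda x,y:atz("top",(172+x/4,130+y/4),.028)
A=[]
for a,b in (((82,339),(411,125)),((47,288),(379,75))):
    d=(f(*a)-f(*b))[:2]; A.append(np.degrees(np.arctan2(d[1],d[0])))
print(A)
if abs(np.mean(A)-122.3)<1.5: print(ticket.sign_off())
E
```

```text
[np.float64(123.17907860738306), np.float64(122.91787619246502)]
the job is handed in; nothing more can be done
None
```

The blank's long edge rests against the square stop block, flat and on the pivot pin: it measured about 123.0° against 122.3° for flush (within my 1.5° check), and I handed the job in about 16 s into the robot's 40 s.

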